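# Clip the heel pads onto their spindle

## Task

Pick up the steel fork clip from the bench by its upright tab and slide it sideways, level and tab up, into the groove of the steel post that carries the heel pads, until its jaws snap round the groove and it sits fully home; then let go. Find the groove gently and never force the clip against the post or holder with more than 25 N, and leave the bowl, the deodorizer pod and the loose pile of heel pads where they are.

Things in the scene. Friction and masses are not known exactly. Their poses are not given: they have to be found in the camera images.
- holder: Heel-pad holder screwed to the bench: wooden base 100 x 100 x 12 mm with an upright round steel post, 24 mm in diameter, in its middle; three black rubber heel pads (58 mm wide, stack top 36 mm above the bench) lie loose round the post. Origin: on the post's axis at bench level, z up.
- post_axis (a point): On the post's axis, 12 mm above the bench. The groove runs all round the post: 7.5 mm wide, floor diameter 17 mm. The post is set higher or lower each time and then stays fast: groove mid-height 54 to 70 mm above the bench (no reading gives it); the flat post top is always 18 mm above the groove's mid-height (72 to 88 mm above the bench).
- clip: Loose steel retaining clip, 60 to 100 g, flat on the bench, tab up: a level fork 5 mm thick, 67 mm long, 34 mm wide over its two sprung jaws. Origin: underside of the fork, at the centre of the seat between the jaws; it comes onto the post's axis when seated (0.5 mm play, about 8 degrees of droop at the tab). x points out through the open mouth (push direction), z up. Jaw tips reach x = +10 mm.
- clip_bore (a point): Seat centre, 2.5 mm above the clip's origin. Bumps inside the jaw tips stand 13 mm apart; they touch the groove floor with this point 13 mm short of the post's axis (at a wrong height: the full post, 18 mm short, which they cannot pass). Pushing on takes some 4 to 10 N; the jaws snap past about 6 mm short, and the seat then stops hard on the post.
- clip_tab (a point): Grasp point on the clip's upright tab: 50 mm behind the origin (x = -50 mm), 30 mm above the underside. The tab is 10 mm thick along the clip's x, 24 mm wide along its y, and rises 45 mm above the underside. The space before it, over the 5 mm thick stem, is free for a finger (33 mm from tab to post when seated).
- bowl: Bystander: white ceramic key bowl, 110 mm across, 45 mm high; origin at the centre of its underside.
- pod: Bystander: grey plastic deodorizer pod, round, 56 mm across, 36 mm high; origin at the centre of its underside.
- spare_pads: Bystander: loose pile of three black rubber heel pads, 58 mm wide, 24 mm high; origin at the centre of its underside.
Not all that is in view belongs to the job. Several things look just like the holder: the one meant starts farthest to the robot's left.

How it is judged:
By the outcome, as a careful person would: the job done as asked, in the order asked, and still so for the second after the job is handed in, with the robot touching nothing.
It also fails if it takes over 58 s, if anything falls off the work surface, if the arm or the gripper's body presses on something with over 40 N, if the wrist force passes 120 N, or if a joint passes its speed limit or range.

## Robot

A 6-joint arm with a two-finger parallel gripper is mounted at the origin on the work surface. World frame = base frame: x ahead of the robot, y to its left, z up, the work surface at z = 0. Lengths are in m, angles in rad, forces in N, time in s.
With the tool pointing down it reaches from about 0.275 to 0.825 m from the base axis. Payload 5.2 kg.
Tool frame: the origin (TCP) lies on the centre line of the jaws, within the pads' length; the fingertips stand 14 mm ahead of it and the grasp point (between the pads) lies 5 mm behind it; x points along the fingers, z is the direction in which the jaws open and shut, and the axes are right-handed (so a half turn about x gives the same grasp; the last joint's range is limited). The gripper opens to 93 mm and grips with 3 to 60 N. Pads are 15 mm wide; open, the fingers measure 128 mm over their backs; the gripper's body (75 mm by 188 mm) begins 65 mm behind the grasp point.
Start: joints at [1.023, 0.259, 1.535, -0, 1.348, -0.203], TCP at [0.186, 0.518, 0.233] pointing down, gripper open.
Joint ranges: [-3.14, 3.14], [-0.91, 2.08], [0.19, 2.58], [-1.22, 4.36], [0.22, 2.71], [-3.12, 3.12]. Speed limits (rad/s): [2.57, 2.57, 3.14, 3.14, 3.14, 3.14].

## Interface

Orientations are given as a 3x3 rotation matrix whose columns are the frame's x, y, z axes.
In Python, from bench import * gives the robot as it stands. Calls block until the motion is done:
- move_pose(position, orientation): joint-space move of the TCP to a pose.
- move_linear(position, vel=0.15, rotation=None, max_force=None): straight line of the TCP; rotation=None keeps the orientation; vel is the mean speed in m/s. With max_force (N) it stops when the force on the tool has changed by that much, and returns True; else False.
- move_j(angles): joint-space move.
- set_gripper(opening): opening from 0.0 (shut) to 1.0 (fully open); the grip force is fixed at half the most; returns when the fingers have stopped.
- pause(seconds).
- ik(position, orientation): joint angles nearest the present ones, or None.
- get_state(): the state.
- snapshot(name): name is "scene" or "side" or "wrist"; returns the picture (400x640x3 uint8, blue, green, red); there is no depth.
- camera_params(name): a dict with "K" (3x3 intrinsics, pixels), "k1" (the pictures are not rectified: a ray, as slopes to the right and down, at radius r is drawn at 1 + k1 r^2 times it, then the intrinsics apply), "rvec" (rotation vector, rad) and "tvec" (3), from world to camera coordinates, as OpenCV has them. Camera axes: x right, y down, z forward; pixel columns grow to the right and rows downward; lengths in m; the calibration is good to about 2 mm. A picture is of the moment at which its call begins: read the wrist's pose just before it. camera_params takes no time and is no camera call; for the wrist camera it gives the pose at the moment of the call.
A pose or a line that the arm cannot do raises Unreachable and nothing moves.
- sign_off(): hands the job in, once; it reports no verdict.
Trained networks look in the newest picture that a camera, given by its name, has taken for a name from the list of things; names that differ only in an ending like _2 or _b are one class to them, and where a whole thing is asked for, a point or a joint stands for the part that bears it (a point fixed in the world has none). Each returns a list of dicts, best first, with "conf" (0 to 1); they miss things now and then, are a little off and sometimes report something else, mostly with a low value. They report only what shows in the picture. A call takes as long as a camera call. They do not tell look-alikes from the thing itself.
- recognise(camera, name): "at" ([x, y, z] in m, in the coordinates of the camera as it stood for that picture, good to about 4 mm: the middle of the surface that is visible of it).
- outline_of(camera, name): "region" (400x640 bool, what is visible of it).
The state is a dict: "t": time; "q": joint angles; "joint_velocities": joint speeds; "joint_efforts": joint torques, N m; "tcp_pos": TCP position; "orientation": TCP orientation; "ft_force": force on the tool from outside, world axes, zero at the start; "moment": the same for the moment, N m; "grip_width": opening from 0.0 (shut) to 1.0 (fully open).
Only numpy, scipy, OpenCV 4.12 (cv2) and the standard library are available. Lean on these libraries where they do the work, as an engineer would, in place of code of your own. Each camera call takes 0.05 s, during which the arm holds its last target. There are 200 camera calls.

## Working session

There is one attempt and no reset: what is moved stays moved. The work goes in short steps, each a Python script; the robot and the scene stay as the last script left them, time stands still between calls to the robot, and variables do not carry over. Pictures are saved under pics/ and viewed, about 8 in all and at most 12, crops included, and the job is handed in when it is done.

```bash
mkdir -p pics; ls; cat > h.py <<'E'
from bench import *
import numpy as np, cv2
def world(cam,p,cp=None):
    c=cp or camera_params(cam); R=cv2.Rodrigues(np.array(c["rvec"],float))[0]
    return R.T@(np.array(p,float)-np.array(c["tvec"],float).ravel())
def proj(cam,P,cp=None):
    c=cp or camera_params(cam); R=cv2.Rodrigues(np.array(c["rvec"],float))[0]
    q=R@np.array(P,float)+np.array(c["tvec"],float).ravel(); s=q[:2]/q[2]; s=s*(1+c["k1"]*(s@s)); K=np.array(c["K"])
    return np.array([K[0,0]*s[0]+K[0,2],K[1,1]*s[1]+K[1,2]])
def ray(cam,uv,cp=None):
    c=cp or camera_params(cam); K=np.array(c["K"],float)
    s=cv2.undistortPoints(np.array([[uv]],float),K,np.array([c["k1"],0,0,0.]))[0,0]
    R=cv2.Rodrigues(np.array(c["rvec"],float))[0]; t=np.array(c["tvec"],float).ravel()
    return -R.T@t, R.T@np.array([s[0],s[1],1])
def onz(cam,uv,z,cp=None):
    o,d=ray(cam,uv,cp); return o+d*(z-o[2])/d[2]
E
python3 - <<'E'
from h import *
for c in ["scene","side"]:
    im=snapshot(c); cv2.imwrite(f"pics/{c}0.png",im)
    for n in ["holder","clip","clip_tab","bowl","pod","spare_pads"]:
        for d in recognise(c,n): print(c,n,round(d["conf"],2),np.round(world(c,d["at"]),3),np.round(proj(c,world(c,d["at"]))))
im=np.hstack([cv2.imread("pics/scene0.png"),cv2.imread("pics/side0.png")])
print(get_state()["t"],get_state()["ft_force"])
E
```

```text
pics
scene holder 0.98 [ 0.772 -0.282  0.013] [179. 189.]
scene holder 0.79 [ 0.387 -0.26   0.011] [303. 126.]
scene holder 0.78 [ 0.599 -0.355  0.009] [220. 144.]
scene holder 0.59 [ 0.583 -0.182  0.008] [265. 175.]
scene clip 0.69 [0.531 0.2   0.005] [394. 257.]
scene clip_tab 0.75 [0.529 0.199 0.003] [394. 257.]
scene bowl 0.88 [ 0.732 -0.023  0.024] [256. 241.]
scene pod 0.56 [0.484 0.02  0.025] [351. 195.]
scene spare_pads 0.64 [0.637 0.421 0.021] [447. 356.]
side holder 0.72 [ 0.377 -0.275  0.013] [271. 321.]
side holder 0.57 [ 0.564 -0.204  0.011] [337. 279.]
side holder 0.56 [ 0.758 -0.302  0.013] [422. 293.]
side holder 0.55 [ 0.579 -0.373  0.015] [363. 336.]
side clip 0.55 [0.528 0.192 0.007] [291. 177.]
side clip_tab 0.46 [0.528 0.195 0.009] [290. 176.]
side bowl 0.78 [0.745 0.008 0.026] [377. 201.]
side bowl 0.46 [ 0.565 -0.204  0.011] [338. 279.]
side pod 0.72 [ 0.469 -0.002  0.033] [284. 223.]
side spare_pads 0.82 [0.622 0.406 0.031] [304. 123.]
0.7 [0.43889945 0.43499713 0.0984925 ]
```

View pics/scene0.png

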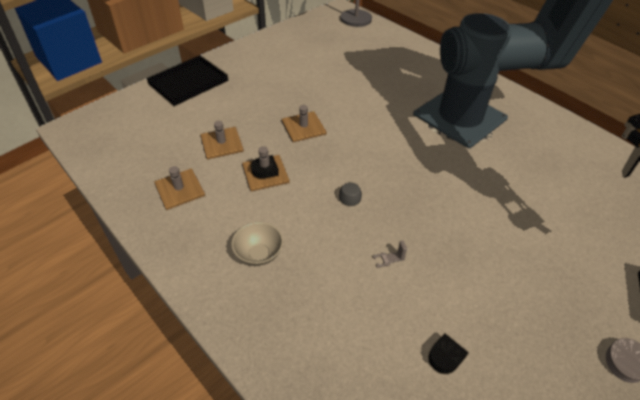

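View pics/side0.png

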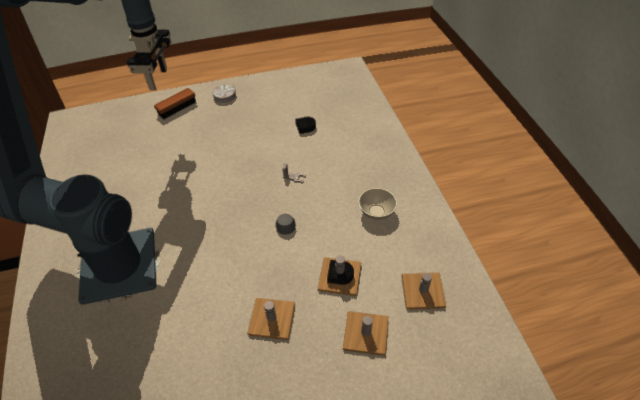

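The four look-alike holders in the scene picture are at (179,189), (303,126), (220,144) and (265,175). The one at (265,175) has the largest y (about -0.19) and is the only one with heel pads, so it fits the description. I'll confirm it with a close wrist view.

```bash
python3 - <<'E'
from h import *
s=get_state(); T=np.array(s["tcp_pos"]); R=np.array(s["orientation"]); print(np.round(R,3))
o,d=ray("wrist",(320,200)); print("cam in tool",np.round(R.T@(o-T),3),np.round(R.T@d,3))
Rd=np.array([[0,1,0],[0,0,1.],[1,0,0]]).T  # placeholder
# tool x down, jaws(z) along world y
Rd=np.column_stack([[0,0,-1.],[1,0,0],[0,-1.,0]]); Rd[:,1]=np.cross(Rd[:,2],Rd[:,0]); print(np.linalg.det(Rd))
for sg in (1,-1):
    Q=Rd.copy(); Q[:,1:]*=sg; print(sg,ik([0.57,-0.19,0.15],Q))
    for tw in []: pass
# clip view
Pc=[0.53,0.2,0.22]
move_pose(Pc,R); print(get_state()["t"],np.round(get_state()["tcp_pos"],3))
cp=camera_params("wrist"); im=snapshot("wrist"); cv2.imwrite("pics/w_clip.png",im)
np.save("cp_clip.npy",cp,allow_pickle=True)
for n in ["clip","clip_tab"]:
    for d in recognise("wrist",n): print(n,round(d["conf"],2),np.round(world("wrist",d["at"],cp),3),np.round(proj("wrist",world("wrist",d["at"],cp),cp)))
print(get_state()["t"])
E
```

```text
[[ 0.    -0.941  0.338]
 [-0.     0.338  0.941]
 [-1.    -0.    -0.   ]]
cam in tool [-0.152  0.071 -0.002] [ 0.965 -0.264 -0.009]
1.0
1 [-5.07222818e-01  4.12532647e-01  1.52366852e+00 -4.44089210e-16
  1.20539149e+00  1.06357351e+00]
-1 [-5.07222818e-01  4.12532647e-01  1.52366852e+00 -4.44089210e-16
  1.20539149e+00 -2.07801915e+00]
2.4083 [0.53  0.201 0.22 ]
clip 0.67 [0.531 0.195 0.003] [320. 176.]
clip_tab 0.72 [0.536 0.192 0.004] [319. 181.]
2.5583
```

View pics/w_clip.png

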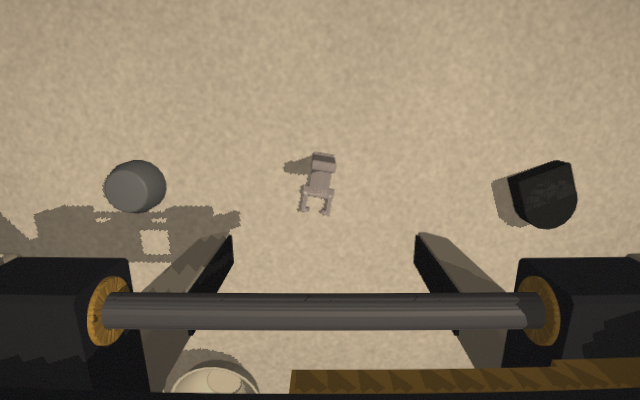

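The clip stands at (318,180) in the wrist view: tab at the top at (323,158), jaw tips at (301,211) and (325,215). So its x axis points away from the robot. Next I'll look at the holder from close by.

```bash
python3 - <<'E'
from h import *
cp=np.load("cp_clip.npy",allow_pickle=True).item()
A,B=onz("wrist",(301,211),.005,cp),onz("wrist",(325,215),.005,cp); t=onz("wrist",(322,157),.045,cp)
print("tips",A,B,"tab",t, "dir",np.degrees(np.arctan2(*(((A+B)/2-t)[[1,0]]))))
a=np.radians(-26); x=np.array([np.cos(a),np.sin(a),0])
R=np.column_stack([[0,0,-1.],np.cross(x,[0,0,-1.]),x]); 
for s in (1,-1):
    Q=R.copy();Q[:,1:]*=s; print(s,np.round(Q,2).tolist(),ik([.57,-.19,.2],Q),ik([.5,.2,.03],Q))
set_gripper(0.0)
# side view holder: use start-like yaw: tool z along +y-ish so camera is on the near side
z=np.array([np.sin(.35),np.cos(.35),0]); z=np.array([.34,.94,0]);z/=np.linalg.norm(z)
Rv=np.column_stack([[0,0,-1.],np.cross(z,[0,0,-1.]),z])
cps=[];
for i,P in enumerate([[.555,-.195,.20],[.50,-.195,.20]]):
    move_pose(P,Rv); cp=camera_params("wrist"); im=snapshot("wrist"); cv2.imwrite(f"pics/w_h{i}.png",im); cps.append(cp)
    for n in ["holder","post_axis"]:
        for d in recognise("wrist",n)[:2]: w=world("wrist",d["at"],cp); print(n,round(d["conf"],2),np.round(w,3),np.round(proj("wrist",w,cp)))
np.save("cp_h.npy",cps,allow_pickle=True)
a,b=cv2.imread("pics/w_h0.png"),cv2.imread("pics/w_h1.png"); 
cv2.imwrite("pics/w_h.png",np.vstack([a[:300],b[:300]])); print(get_state()["t"],get_state()["grip_width"])
E
```

```text
tips [0.56019087 0.1623926  0.005     ] [0.57338979 0.18564114 0.005     ] tab [0.50653792 0.20621306 0.045     ] dir -28.11805203447765
1 [[0.0, 0.44, 0.9], [0.0, 0.9, -0.44], [-1.0, 0.0, 0.0]] [-5.07222818e-01  3.71592241e-01  1.45694095e+00 -4.44089210e-16
  1.31305946e+00 -5.34372128e-02] [ 1.73275890e-01  4.59693290e-01  1.80191677e+00 -4.44089210e-16
  8.79982598e-01  6.27061495e-01]
-1 [[0.0, -0.44, -0.9], [0.0, -0.9, 0.44], [-1.0, -0.0, -0.0]] [-5.07222818e-01  3.71592241e-01  1.45694095e+00 -4.44089210e-16
  1.31305946e+00  3.08815544e+00] [ 1.73275890e-01  4.59693290e-01  1.80191677e+00 -4.44089210e-16
  8.79982598e-01 -2.51453116e+00]
holder 0.94 [ 0.395 -0.264  0.011] [193.  42.]
holder 0.89 [ 0.569 -0.356  0.012] [184. 242.]
post_axis 0.88 [ 0.569 -0.358  0.01 ] [183. 242.]
post_axis 0.84 [ 0.565 -0.186  0.01 ] [335. 185.]
holder 0.88 [ 0.541 -0.176  0.012] [355. 210.]
holder 0.62 [ 0.382 -0.26   0.009] [217.  86.]
post_axis 0.93 [ 0.539 -0.383  0.013] [172. 271.]
post_axis 0.75 [ 0.543 -0.174  0.012] [358. 211.]
6.1167 0.007881107937008436
```

View pics/w_h.png

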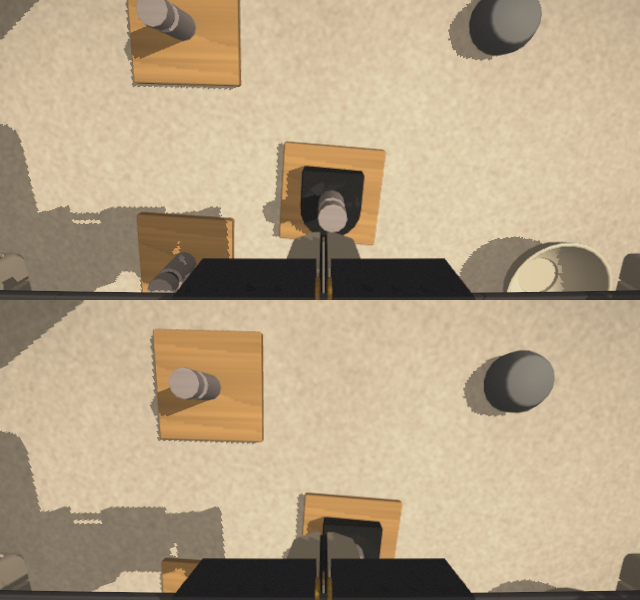

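In the top picture, the padded holder's post top is at (332,218) and its base corners are at (285,142), (385,150), (374,244) and (278,236). That confirms it is the target. I'll get the post height by a gentle fingertip touch on the flat top.

```bash
python3 - <<'E'
from h import *
cp=np.load("cp_h.npy",allow_pickle=True)[0]
c=[onz("wrist",p,.012,cp) for p in [(285,142),(385,150),(374,244),(278,236)]]
base=np.mean(c,0); print("base",base)
for z in (.072,.08,.088): print(z,onz("wrist",(332,218),z,cp))
p=onz("wrist",(332,218),.08,cp); xy=(base[:2]*.0+p[:2])
move_linear([xy[0],xy[1],.115],vel=.2)
pause(.2); f0=np.array(get_state()["ft_force"])
hit=move_linear([xy[0],xy[1],.078],vel=.025,max_force=2.5)
s=get_state(); print(hit,s["tcp_pos"],"top",s["tcp_pos"][2]-.014,np.round(np.array(s["ft_force"])-f0,2),s["t"])
E
```

```text
base [ 0.57272906 -0.19411377  0.012     ]
0.072 [ 0.57727164 -0.19572604  0.072     ]
0.08 [ 0.57471665 -0.19503713  0.08      ]
0.088 [ 0.57216166 -0.19434821  0.088     ]
True [ 0.57471638 -0.19500586  0.09876915] top 0.08476914584834104 [-1.88  0.13  4.95] 7.825
```

```bash
cat >> h.py <<'E'
def Rclip(deg):
    a=np.radians(deg); x=np.array([np.cos(a),np.sin(a),0])
    return np.column_stack([[0,0,-1.],np.cross(x,[0,0,-1.]),x])
E
python3 - <<'E'
from h import *
pause(.2); s=get_state(); print("settled top",s["tcp_pos"][2]-.014,np.round(s["ft_force"],2))
p=np.array(s["tcp_pos"]); move_linear(p+[0,0,.08],vel=.2)
R=Rclip(-28)
P=np.array([.535,.187,.15])+.045*R[:,1]; move_pose(P,R)
cp=camera_params("wrist"); cv2.imwrite("pics/w_c2.png",snapshot("wrist")); np.save("cp_c2.npy",cp,allow_pickle=True)
Q=P.copy(); Q+=.04*R[:,1]; move_linear([*Q[:2],.035],vel=.2); pause(.2)
hit=move_linear([*Q[:2],.005],vel=.025,max_force=2.5); pause(.2); s=get_state()
print(hit,"bench",s["tcp_pos"][2]-.014,np.round(s["ft_force"],2))
move_linear([*Q[:2],.12],vel=.2); set_gripper(.5); s=get_state(); print(s["t"],s["grip_width"])
im=cv2.imread("pics/w_c2.png")[60:310,200:460]; cv2.imwrite("pics/w_c2c.png",cv2.resize(im,None,fx=2.4,fy=2.4,interpolation=cv2.INTER_CUBIC))
E
```

```text
settled top 0.08475056673188723 [0.08 0.09 5.59]
True bench 0.00030798951123043455 [-2.11 -0.12  6.24]
14.2583 0.5029288625826873
```

View pics/w_c2c.png

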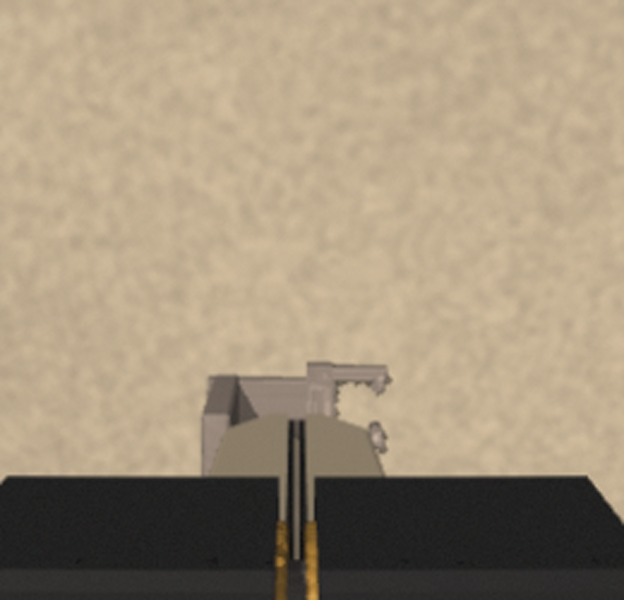

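```bash
python3 - <<'E'
from h import *
cp=np.load("cp_c2.npy",allow_pickle=True).item()
w=lambda u,v,z: onz("wrist",(200+(u+.5)/2.4-.5,60+(v+.5)/2.4-.5),z,cp)
ang=lambda a,b: np.degrees(np.arctan2(*(b-a)[[1,0]]))
print(ang(w(308,362,.005),w(388,365,.005)),ang(w(240,376,.005),w(308,378,.005)), ang(w(384,437,.005),w(388,378,.005))-90)
R=Rclip(-30); ex=R[:,2]; ey=np.cross([0,0,1],ex)
t1,t2=w(203,414,.045),w(230,415,.045); print("tab thick",np.linalg.norm(t2-t1))
tab=(t1+t2)/2; 
o1=tab+50*1e-3*ex-12e-3*ey; 
tip=w(389,370,.005); o2=tip-.010*ex-.017*ey
lf=(w(208,376,.0)+w(240,376,0.005))/2+.05*ex-.012*ey
print("origins",o1,o2,lf)
E
```

```text
-30.256865902388352 -29.767829138085514 -30.033918150504746
tab thick 0.008772026786959103
origins [0.55880227 0.17915553 0.045     ] [0.5587426  0.17875518 0.005     ] [0.55753217 0.1791403  0.0025    ]
```

```bash
python3 - <<'E'
from h import *
R=Rclip(-30); ex=R[:,2]; o=np.array([.5587,.1789,0]); g=o-.05*ex
move_pose([*g[:2],.09],R); move_linear([*g[:2],.0253],vel=.1); pause(.1)
s=get_state(); zg=s["tcp_pos"][2]; print("pre",s["tcp_pos"],np.round(s["ft_force"],2))
set_gripper(0.0); s=get_state(); print("gripped",s["grip_width"]*93,s["tcp_pos"],np.round(s["ft_force"],2))
zg=s["tcp_pos"][2]
move_linear([*g[:2],.18],vel=.2)
ax=np.array([.5732,-.1946,0]); hz=.06645-.0025+zg
p=ax-(.05+.042)*ex
move_pose([*p[:2],.18],R); move_linear([*p[:2],hz],vel=.15); pause(.3)
s=get_state(); print("pre-insert",s["tcp_pos"],hz,np.round(s["ft_force"],2),np.round(s["moment"],2),s["t"])
cp=camera_params("wrist"); cv2.imwrite("pics/w_p.png",snapshot("wrist")); np.save("cp_p.npy",cp,allow_pickle=True); np.save("pre.npy",[zg,hz])
im=cv2.imread("pics/w_p.png")[50:330,180:480]; cv2.imwrite("pics/w_pc.png",cv2.resize(im,None,fx=2,fy=2,interpolation=cv2.INTER_CUBIC))
E
```

```text
pre [0.5161793  0.20410518 0.02609148] [0.71 0.35 0.49]
gripped 10.025192637182878 [0.51538784 0.20390801 0.02536465] [-1.1   0.28  1.18]
pre-insert [ 0.49394545 -0.14883139  0.09005233] 0.0893146450200234 [-0.14 -0.22 -0.52] [-0.04  0.09 -0.02] 19.575
```

View pics/w_pc.png

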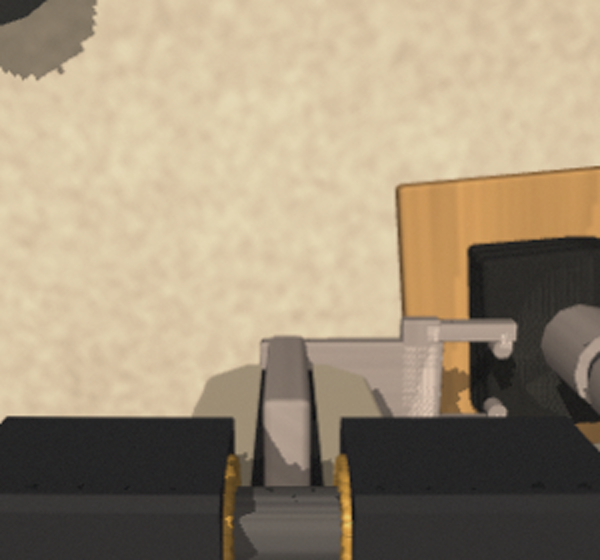

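```bash
python3 - <<'E'
from h import *
s=get_state(); print(s["tcp_pos"]); pause(.5); s=get_state(); print(s["tcp_pos"],s["t"],np.round(s["ft_force"],2))
im=cv2.imread("pics/w_p.png")[180:290,360:560]; cv2.imwrite("pics/w_pd.png",cv2.resize(im,None,fx=4,fy=4,interpolation=cv2.INTER_CUBIC))
E
```

```text
[ 0.49382219 -0.14878787  0.08990664]
[ 0.49346313 -0.14860312  0.08925174] 20.125 [ 0.87  0.27 -0.48]
```

View pics/w_pd.png

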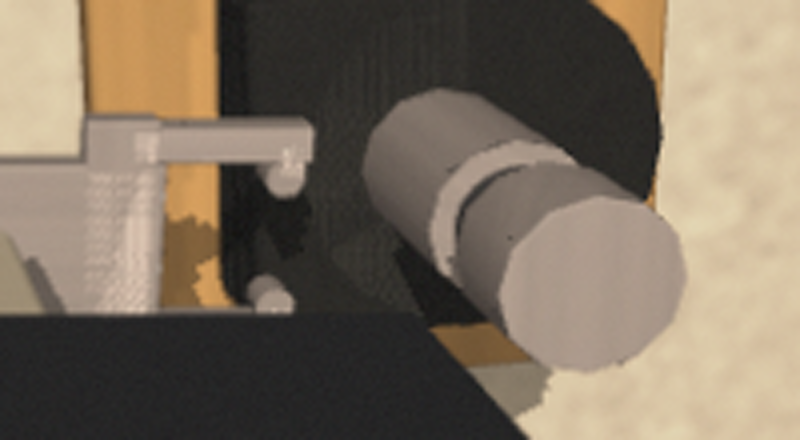

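```bash
python3 - <<'E'
from h import *
cp=np.load("cp_p.npy",allow_pickle=True).item()
w=lambda u,v,z: onz("wrist",(360+(u+.5)/4-.5,180+(v+.5)/4-.5),z,cp)
R=Rclip(-30); ex=R[:,2]; ey=np.cross([0,0,1],ex)
c=w(593,285,.0846); print("post",c, "est",[.5732,-.1946])
d=c-np.array([.4939,-.1488,0]); print("post rel tcp",d@ex,d@ey)
for q in [(160,120),(312,122),(312,128)]:
  for z in (.0645,.0695):
    e=w(*q,z)-np.array([.4939,-.1488,0]); print(q,z,"jaw edge rel tcp",e@ex*1e3,e@ey*1e3)
# inner bumps
for q in [(288,192),(270,283)]:
    e=w(*q,.067)-c; print("bump rel post",e@ex*1e3,e@ey*1e3)
E
```

```text
post [ 0.57343717 -0.19399564  0.0846    ] est [0.5732, -0.1946]
post rel tcp 0.09147902634894961 0.0006280095698413882
(160, 120) 0.0645 jaw edge rel tcp 41.39544069142949 15.792984043120319
(160, 120) 0.0695 jaw edge rel tcp 40.23557456180838 17.30127650442168
(312, 122) 0.0645 jaw edge rel tcp 61.731258342195396 15.490417800946474
(312, 122) 0.0695 jaw edge rel tcp 59.997413450664155 17.007250199026444
(312, 128) 0.0645 jaw edge rel tcp 61.802727752205435 14.655982590703768
(312, 128) 0.0695 jaw edge rel tcp 60.06686563549162 16.19636693526033
bump rel post -32.994837500908744 5.9095879206704796
bump rel post -34.36877262769887 -7.129104294197785
```

```bash
python3 - <<'E'
from h import *
zg,hz=np.load("pre.npy"); R=Rclip(-30); ex=R[:,2]; ey=np.cross([0,0,1],ex); ax=np.array([.5735,-.1941,0])
at=lambda sh: np.array([*(ax-(.05+sh)*ex)[:2],hz])
move_linear(at(.022),vel=.04); pause(.8)
s=get_state(); print(s["tcp_pos"]-at(.022)); f0=np.array(s["ft_force"])
hit=move_linear(at(.008),vel=.01,max_force=3)
for i in range(3):
    s=get_state(); d=ax-.05*ex-np.array(s["tcp_pos"]); f=np.array(s["ft_force"])-f0
    print(hit,"short",d@ex*1e3,"lat",d@ey*1e3,"dz",(s["tcp_pos"][2]-hz)*1e3,"f",f@ex,f@ey,f[2],s["t"]); pause(.3)
np.save("f0.npy",f0)
E
```

```text
[-2.06785240e-05  9.78593515e-06 -1.57866002e-05]
True short 12.678523360678522 lat 0.4349784472499193 dz -0.9263545980045668 f 1.284291879524929 -0.7723868528602869 0.6476079035863127 22.5833
True short 12.846362309936165 lat 0.39297870837930876 dz -1.0773873636772264 f 1.3680484397135786 -0.21881032879001205 2.277820949634135 22.8833
True short 12.933603053947154 lat 0.3551549491091514 dz -1.0945577067963397 f 1.4545980972880397 -0.7400714126235008 2.153218878526671 23.1833
```

```bash
cat >> h.py <<'E'
zg,hz=np.load("pre.npy"); R=Rclip(-30); ex=R[:,2]; ey=np.cross([0,0,1],ex); ax=np.array([.5735,-.1941,0])
at=lambda sh: np.array([*(ax-(.05+sh)*ex)[:2],hz])
f0=np.load("f0.npy")
def rep(h=None):
    s=get_state(); d=ax-.05*ex-np.array(s["tcp_pos"]); f=np.array(s["ft_force"])-f0
    print(h,"short %.2f lat %.2f dz %.2f f %.2f %.2f %.2f t %.2f"%(d@ex*1e3,d@ey*1e3,(s["tcp_pos"][2]-hz)*1e3,f@ex,f@ey,f[2],s["t"]))
E
python3 - <<'E'
from h import *
h=move_linear(at(.0145),vel=.01,max_force=6); pause(.8); rep(h)
h=move_linear(at(.0115),vel=.004,max_force=5); rep(h); pause(.6); rep()
E
```

```text
False short 14.49 lat 0.03 dz -0.01 f 0.33 0.03 0.58 t 24.62
False short 12.02 lat 0.09 dz -0.23 f -2.63 -1.33 -0.08 t 25.52
None short 11.71 lat 0.04 dz -0.07 f -2.72 -1.98 0.19 t 26.12
```

```bash
python3 - <<'E'
from h import *
sh=-.0003*ey
for t in (.009,.007,.005,.003,.0015):
    h=move_linear(at(t)+sh,vel=.006,max_force=13); rep(h)
    if h: break
pause(.5); rep()
E
```

```text
False short 9.81 lat 0.17 dz -0.32 f -4.61 -2.44 0.13 t 26.69
False short 6.79 lat 0.17 dz 0.02 f -2.32 -2.27 -0.18 t 27.18
False short 3.16 lat 0.30 dz 0.67 f 4.51 -1.09 0.23 t 27.66
False short 2.88 lat 0.31 dz 0.05 f 2.10 0.36 0.86 t 28.14
False short 1.86 lat 0.30 dz -0.24 f 0.64 -1.00 0.63 t 28.54
None short 1.55 lat 0.31 dz -0.00 f 2.18 -0.52 0.48 t 29.04
```

Snapped past. Now I'll push gently to the hard stop.

```bash
python3 - <<'E'
from h import *
sh=-.0003*ey
for t in (.0005,-.0005,-.0015,-.0025):
    h=move_linear(at(t)+sh,vel=.004,max_force=8); pause(.5); rep(h)
    s=get_state()
    if h or (np.array(s["ft_force"])-f0)@ex<-6: break
cp=camera_params("wrist"); im=snapshot("wrist"); cv2.imwrite("pics/w_s.png",im); 
cv2.imwrite("pics/w_sc.png",cv2.resize(im[150:300,280:500],None,fx=3.5,fy=3.5,interpolation=cv2.INTER_CUBIC))
E
```

```text
False short 0.51 lat 0.28 dz 0.00 f 1.02 0.28 0.36 t 29.94
False short -0.39 lat 0.31 dz -0.04 f 0.47 0.19 -1.20 t 30.84
False short -0.72 lat 0.29 dz -0.21 f -4.64 0.21 2.46 t 31.74
False short -0.85 lat 0.24 dz -0.37 f -6.37 -0.70 3.89 t 32.64
```

View pics/w_sc.png

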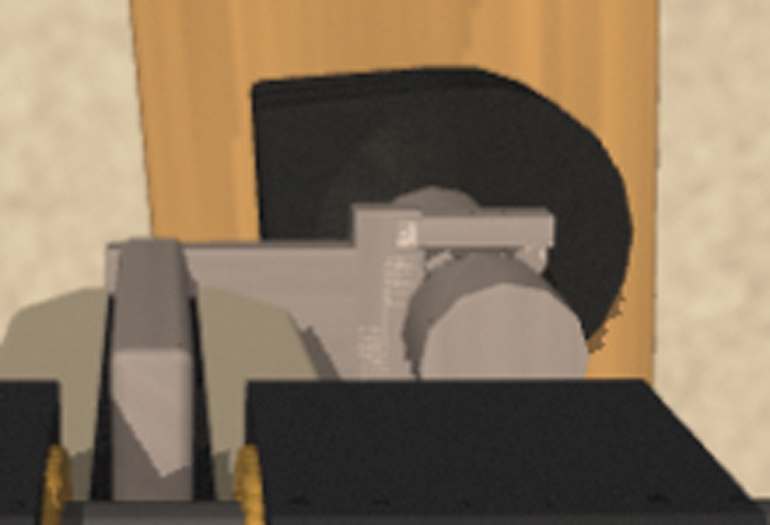

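The picture shows the clip under the post's head with both jaws round the groove at (545,240). A firm stop was reached at about -0.7 mm (-6 N). I'll unload, open partly and withdraw.

```bash
python3 - <<'E'
from h import *
sh=-.0003*ey
h=move_linear(at(-.0006)+sh,vel=.004); pause(.4); rep(h)
set_gripper(.30); pause(.3); rep(); print(get_state()["grip_width"]*93)
p=np.array(get_state()["tcp_pos"])
h=move_linear(p+[0,0,.11],vel=.1,max_force=6); rep(h)
if not h:
    move_linear(p+[0,0,.15]-.03*ex,vel=.1); move_linear(p+[0,0,.16]-.03*ex+.05*ey,vel=.1); pause(.5)
    rep(); im=snapshot("wrist"); cv2.imwrite("pics/w_f.png",im)
    im2=snapshot("side")
    for n in ["bowl","pod","spare_pads"]:
        for d in recognise("side",n)[:1]: print(n,np.round(world("side",d["at"]),3))
    a=cv2.resize(im2[200:330,250:450],None,fx=2.5,fy=2.5); a=cv2.resize(a,(640,416)) ; b=im[:180]
    cv2.imwrite("pics/f.png",np.vstack([b,a]))
E
```

```text
False short -0.59 lat 0.33 dz -0.03 f -2.14 0.38 -0.82 t 33.72
None short -0.60 lat 0.29 dz -0.01 f 1.39 0.51 1.17 t 34.56
28.050683563323194
False short -0.15 lat 0.33 dz 109.22 f 1.32 0.19 1.23 t 35.81
None short 29.35 lat -49.49 dz 160.01 f 1.03 0.39 0.98 t 37.62
bowl [ 0.536 -0.179  0.068]
pod [ 0.471 -0.002  0.035]
```

View pics/f.png

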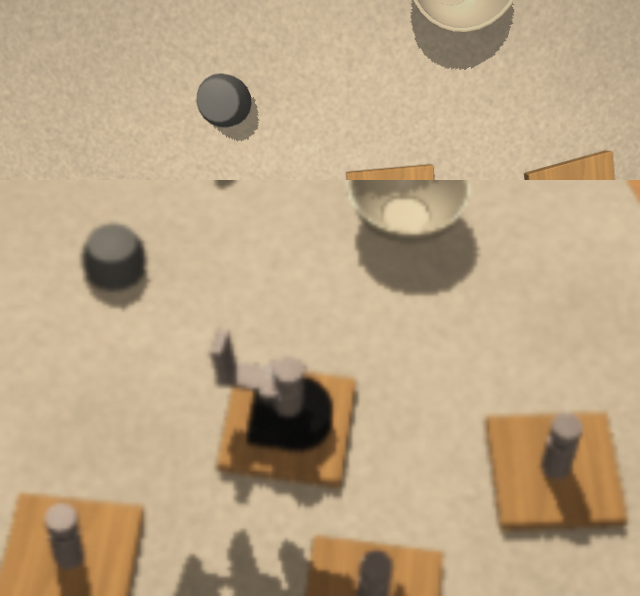

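```bash
python3 -c "
from h import *
print(sign_off())"
```

```text
the job is handed in; nothing more can be done
None
```

The clip is in the groove of the padded holder's post, fully home, and the gripper has let go. I handed the job in at about 38 s of the 58 s allowed; no verdict is reported.

- **Which holder:** I used the one farthest to the robot's left, which is also the only one carrying pads.
- **Finding the groove:** A gentle fingertip touch (about 5 N) put the post top at 84.5 mm, so the groove is at about 66.5 mm.
- **Insertion:** The jaws met the groove floor about 12–13 mm short of the axis, as expected at the right height. The first gentle approach stopped about 1 mm low, so I backed off, corrected the height and went in again.
- **Forces:** The jaws snapped past between 7 and 3 mm short, with at most about 5 N read between steps. The seat then stopped firmly about 0.7 mm past my estimated axis, at about 6 N along the push.

**Last checks:**
- The side view after release shows the clip held at the groove, tab up with a slight droop. I did not measure its seating again after letting go.
- The arm was clear of everything, and the bowl and pod look unmoved.
- In the final check the network placed the "bowl" on the holder. This contradicted the picture, so I took it as a false detection.
- It did not report the spare pads at all, so I have no final confirmation for them, but the arm never went near them after the clip was picked up.

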